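# Dock the heart tray

## Task

Tidy up after the anatomy lesson: push the wooden tray that holds the red heart model up the ramp in front of it until its back edge has dropped behind the yellow lip, so that it sits flat in the bay. Push it, do not carry it through the air, and leave the tray with the brain where it is.

Things in the scene. Friction and masses are not known exactly. Their poses are not given: they have to be found in the camera images.
- heart_tray: Pale-wood tray 110 (x) x 78 (y) x 42 mm high, walls 6 mm, 0.25 to 0.5 kg, a red heart model (blue and red vessel stubs) fixed in it, 64 mm high in all. Origin: centre of the underside. Starts on the desk before one of the dock's two ramps, x pointing up that ramp within 3 degrees, front edge 10 to 45 mm short of the ramp's toe. Push on the end wall at -x.
- brain_tray: A like tray of the same size and frame, with a cream-coloured brain model with pink folds fixed in it, standing before the other ramp. Either tray can be at either ramp. To be left alone.
- dock: Fixed base, 254 x 222 mm. Origin: on the desk, mid toe line of the ramps; x points level up the ramps. Two lanes, centred at y = +53 and -53 mm, 96 wide between black walls 36 high. Each: aluminium ramp from 0 at x = 0 to 24 high at x = 110; yellow lip 24 high, x = 110 to 118; bay, wooden floor 12 high, x = 118 to 244; end wall 50 high. Seated tray: origin at x = 173 to 189, z = 12.

How it is judged:
By the outcome, as a careful person would: the job done as asked, in the order asked, and still so for the second after the job is handed in, with the robot touching nothing.
It also fails if it takes over 35 s, if anything falls off the work surface, if the arm or the gripper's body presses on something with over 40 N, if the wrist force passes 120 N, or if a joint passes its speed limit or range.

## Robot

A 6-joint arm with a two-finger parallel gripper is mounted at the origin on the work surface. World frame = base frame: x ahead of the robot, y to its left, z up, the work surface at z = 0. Lengths are in m, angles in rad, forces in N, time in s.
With the tool pointing down it reaches from about 0.3 to 0.95 m from the base axis. Payload 3.1 kg.
Tool frame: the origin (TCP) lies on the centre line of the jaws, within the pads' length; the fingertips stand 14 mm ahead of it and the grasp point (between the pads) lies 5 mm behind it; z points along the fingers, y is the line along which they close (so a half turn about z gives the same grasp; the last joint's range is limited). The gripper opens to 85 mm and grips with 20 to 120 N. Pads are 22 mm wide; open, the fingers measure 114 mm over their backs; the gripper's body (76 mm by 85 mm) begins 54 mm behind the grasp point. The pads swing forward as they close: fully open they stand 13 mm farther back than shut.
Start: joints at [1.194, 0.308, 1.634, -0, 1.2, -0.07], TCP at [0.189, 0.596, 0.245] pointing down, gripper open.
Joint ranges: [-3.06, 3.06], [-0.79, 1.96], [0.05, 2.63], [-1.19, 4.34], [0.05, 2.64], [-2.94, 2.94]. Speed limits (rad/s): [2.79, 2.79, 3.14, 3.14, 3.14, 3.14].

## Interface

Orientations are given as a unit quaternion [x, y, z, w].
In Python, from workcell import bot gives the robot as it stands. The module is installed in compiled form; this text tells all that it offers.
- The arm moves only by the tool move_arm, never from a script. Its arguments are lists of equal length, an entry for each row: "offset": the shift along the tool's x, y, z in mm, a list of three; "delta_rot": the turn, a rotation vector about the tool's x, y, z in degrees, a list of three; "gripper": the closure, from 0 (fully open) to 1 (shut). A call has 1 to 5 rows; each row is the pose to reach, as a shift and turn from the pose commanded when the call began, along the tool's axes at that moment; what a row does not reach only later rows make up. A row lasts 1/10 s, in which the tool goes at most 50 mm and 8.59 degrees, less where a joint would pass 70% of its speed; a pose out of reach is approached as far as the arm can. A call with a gripper value outside its range is refused whole. The fingers move at their own pace and stop on an object; the grip force is fixed at half the most. Time passes only in rows, so rows that repeat a pose let the fingers close. It gives the time, the measured TCP pose, the force, the opening and the grip force at its end, in the units of the state.
- bot.get_state(): the state, without advancing time (a new reading comes with each control period).
- bot.read_camera(name): name is "scene" or "top" or "wrist"; returns a dict with "pixels" (420x560x3 uint8, red, green, blue), "fov_y" (degrees; the focal length in pixels is half the picture's height over the tangent of half this angle, whatever the lens; pixels are square), "cx", "cy" (the principal point, pixels), "extrinsics" (4x4, takes a point from world to camera coordinates); the wrist camera has in their place "T_tool_cam" (4x4, takes a point from camera to tool coordinates, whose origin is the TCP and whose axes are the flange's). Camera axes: x right, y down, z forward; pixel columns grow to the right and rows downward; lengths in m; the calibration is good to about 2 mm. The wrist camera is an equidistant fisheye: a pixel r from the principal point sees the ray r / f radians off the axis. A picture is of the moment at which its call begins: read the wrist's pose just before it. There is no depth.
- bot.close_job(): hands the job in; it is judged then, once.
The state is a dict: "time_s": time; "qpos": joint angles; "qd": joint speeds; "tau": joint torques, N m; "position": TCP position; "orientation": TCP orientation; "ft_force": force on the tool from outside, world axes, zero at the start; "torque": the same for the moment, N m; "finger_gap": finger opening in m; "gripper_force": force on a finger pad.
Only numpy, scipy, OpenCV 4.12 (cv2) and the standard library are available. Lean on these libraries where they do the work, as an engineer would, in place of code of your own. Each camera call takes 0.05 s, during which the arm holds its last target. There are 200 camera calls.

## Working session

There is one attempt and no reset: what is moved stays moved. The work goes in short steps, Python scripts to look and compute and a tool call to move; the robot and the scene stay as the last step left them, time stands still between calls to the robot, and variables do not carry over. Pictures are saved under pics/ and viewed, at most 10 in all, crops included, and the job is handed in when it is done.

Besides the shell and the picture viewer there is one more tool, called after "Request:" as name(argument=value, ...) on one line, values as JSON. move_arm: Moves the arm, as the interface text tells. Its arguments: {"type":"object","properties":{"offset":{"type":"array"},"delta_rot":{"type":"array"},"gripper":{"type":"array"}},"required":["offset","delta_rot","gripper"]}

```bash
mkdir -p pics; cat > h.py <<'E'
import numpy as np,cv2
from workcell import bot
def snap(n,f):
    c=bot.read_camera(n); cv2.imwrite('pics/'+f,c['pixels'][:,:,::-1]); np.save('pics/'+f+'.npy',c,allow_pickle=True); return c
def load(f): return np.load('pics/'+f+'.npy',allow_pickle=True).item()
def ray(c,u,v,z):
    f=c['pixels'].shape[0]/2/np.tan(np.radians(c['fov_y'])/2)
    E=np.array(c['extrinsics']);R=E[:3,:3];o=-R.T@E[:3,3]
    d=R.T@np.array([(u-c['cx'])/f,(v-c['cy'])/f,1]);return o+d*(z-o[2])/d[2]
E
python3 - <<'E'
from h import *
a=snap('top','t1.png');b=snap('scene','s1.png')
for c in(a,b):
    E=np.array(c['extrinsics']);print(c['fov_y'],c['cx'],c['cy'],-E[:3,:3].T@E[:3,3],E[2,:3])
print(bot.get_state())
E
```

```text
57.32604818689963 285.66683310305115 202.48444579733152 [ 0.4935824  -0.0477672   0.70619645] [ 0.10555803 -0.02266084 -0.99415491]
43.92306513608261 279.0012718395811 207.2386928858664 [0.93845254 0.1531414  0.49877396] [-0.59975147 -0.32903415 -0.72940709]
{'time_s': 0.1, 'qpos': array([ 1.19431266e+00,  3.08934967e-01,  1.63503364e+00, -1.53884038e-06,
        1.19968913e+00, -6.97124690e-02]), 'qd': array([-9.16600991e-04, -3.11670422e-04, -9.79429257e-04,  7.90441365e-04,
        3.44968867e-05,  2.16067742e-03]), 'tau': array([-1.76336498e-04, -4.16404045e+01, -2.77645040e+01, -1.10634212e-04,
        3.97609547e-03, -2.22131058e-05]), 'position': array([0.18851476, 0.59515776, 0.24416347]), 'orientation': array([ 1.52784493e-01,  9.88258991e-01, -1.00711016e-03, -2.27752820e-04]), 'ft_force': array([0.02333379, 0.48067716, 0.6351087 ]), 'torque': array([ 0.01319589,  0.03891116, -0.01092456]), 'gripper_force': 0.0, 'finger_gap': 0.08575067019511504}
```

View pics/t1.png

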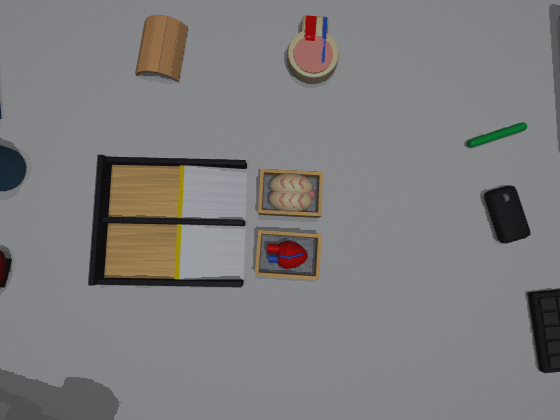

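View pics/s1.png

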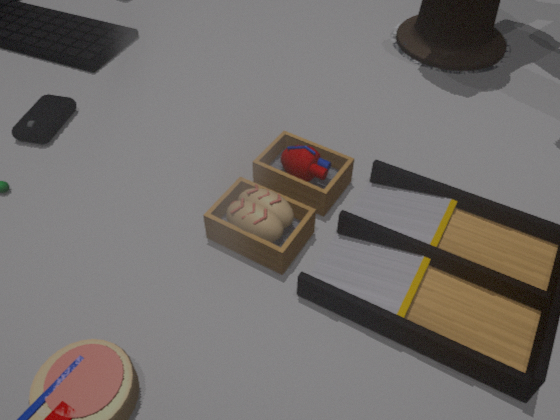

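The top view shows the dock at left, the heart tray at about (288,254) and the brain tray at (290,193). The scene view agrees. Next I'll measure them.

```bash
python3 - <<'E'
from h import *
c=load('t1.png');hsv=cv2.cvtColor(c['pixels'],cv2.COLOR_RGB2HSV)
m=cv2.inRange(hsv,(8,60,90),(25,255,255));m[:,:250]=0
n,l,s,ce=cv2.connectedComponentsWithStats(m)
for i in range(1,n):
    if s[i,4]>150:
        r=cv2.minAreaRect(np.argwhere(l==i)[:,::-1].astype(np.float32));b=cv2.boxPoints(r)
        P=np.array([ray(c,u,v,.042) for u,v in b]);print(s[i],b.round(1).tolist(),P[:,:2].round(4).tolist(),P.mean(0).round(4),np.linalg.norm(P[1]-P[0]),np.linalg.norm(P[2]-P[1]))
# yellow lip
m=cv2.inRange(hsv,(24,180,120),(34,255,255));n,l,s,ce=cv2.connectedComponentsWithStats(m)
for i in range(1,n):
    if s[i,4]>60:
        b=cv2.boxPoints(cv2.minAreaRect(np.argwhere(l==i)[:,::-1].astype(np.float32)))
        P=np.array([ray(c,u,v,.024) for u,v in b]);print('lip',s[i],P[:,:2].round(4).tolist(),P.mean(0).round(4))
# dock outer wall tops
for u,v,z in[(246,160,.036),(243,286,.036),(245,222,.036),(246,167,0),(243,279,0)]:print(u,v,ray(c,u,v,z).round(4))
E
```

```text
[288  16  18  57 224] [[284.3999938964844, 69.69999694824219], [293.6000061035156, 14.100000381469727], [307.29998779296875, 16.399999618530273], [298.0, 72.0]] [[0.805, -0.0584], [0.9119, -0.0745], [0.9081, -0.0995], [0.8013, -0.0831]] [ 0.8566 -0.0789  0.042 ] 0.10808991802123429 0.025342374096520435
[ 258  169   65   48 1835] [[257.3999938964844, 212.8000030517578], [259.79998779296875, 168.10000610351562], [323.20001220703125, 171.5], [320.8999938964844, 216.10000610351562]] [[0.5457, -0.0142], [0.6241, -0.017], [0.6197, -0.1285], [0.541, -0.1243]] [ 0.5826 -0.071   0.042 ] 0.07850270732636816 0.11159678089633934
[255 230  67  50 788] [[254.10000610351562, 275.3999938964844], [257.29998779296875, 229.39999389648438], [321.70001220703125, 233.8000030517578], [318.5, 279.79998779296875]] [[0.4388, -0.0104], [0.5169, -0.0145], [0.5103, -0.1257], [0.4321, -0.1202]] [ 0.4745 -0.0677  0.042 ] 0.078203054411238 0.1114110223311854
lip [177 165   7  53 220] [[0.538, 0.1285], [0.6315, 0.1275], [0.6312, 0.1199], [0.5377, 0.1211]] [0.5846 0.1243 0.024 ]
lip [174 225   7  54 227] [[0.4318, 0.1297], [0.5242, 0.1287], [0.5239, 0.1212], [0.4315, 0.1223]] [0.4779 0.1255 0.024 ]
246 160 [0.6396 0.0079 0.036 ]
243 286 [0.4202 0.0087 0.036 ]
245 222 [0.5298 0.0075 0.036 ]
246 167 [0.6342 0.0106 0.    ]
243 279 [0.4287 0.012  0.    ]
```

Request:
move_arm(offset=[[0,0,0],[0,0,0],[0,0,0],[0,0,0],[0,0,0]], delta_rot=[[0,0,8],[0,0,16],[0,0,24],[0,0,32],[0,0,40]], gripper=[0.5,0.5,0.5,0.5,0.5])

```text
time_s: 0.6
position: [0.1886, 0.5954, 0.2445]
orientation: [0.484, 0.875, -0.001, 0.0]
ft_force: [-0.9, -0.2, -0.5]
finger_gap: 0.0429
gripper_force: 0.0
```

Request:
move_arm(offset=[[0,0,0],[0,0,0],[0,0,0],[0,0,0],[0,0,0]], delta_rot=[[0,0,8],[0,0,16],[0,0,24],[0,0,33],[0,0,33]], gripper=[0.5,0.5,0.5,0.5,0.5])

```text
time_s: 1.1
position: [0.1886, 0.5954, 0.2446]
orientation: [0.711, 0.703, -0.001, 0.0]
ft_force: [-0.4, -0.6, 0.9]
finger_gap: 0.0426
gripper_force: 0.0
```

Request:
move_arm(offset=[[-46,18,0],[-92,36,0],[-138,54,0],[-184,72,0],[-230,90,0]], delta_rot=[[0,0,0],[0,0,0],[0,0,0],[0,0,0],[0,0,0]], gripper=[0.5,0.5,0.5,0.5,0.5])

```text
time_s: 1.6
position: [0.2766, 0.363, 0.245]
orientation: [0.709, 0.705, -0.0, 0.0]
ft_force: [0.3, -0.2, 0.0]
finger_gap: 0.043
gripper_force: 0.0
```

Request:
move_arm(offset=[[-46,18,0],[-92,36,0],[-138,54,0],[-184,72,0],[-230,90,0]], delta_rot=[[0,0,0],[0,0,0],[0,0,0],[0,0,0],[0,0,0]], gripper=[0.5,0.5,0.5,0.5,0.5])

```text
time_s: 2.1
position: [0.3643, 0.1322, 0.2454]
orientation: [0.709, 0.705, 0.0, 0.0]
ft_force: [0.6, 0.8, 0.0]
finger_gap: 0.0426
gripper_force: 0.0
```

Request:
move_arm(offset=[[-46,18,0],[-92,36,0],[-138,54,0],[-184,72,0],[-230,90,0]], delta_rot=[[0,0,0],[0,0,0],[0,0,0],[0,0,0],[0,0,0]], gripper=[0.5,0.5,0.5,0.5,0.5])

```text
time_s: 2.6
position: [0.452, -0.099, 0.2453]
orientation: [0.71, 0.704, 0.0, 0.0]
ft_force: [0.6, 0.9, 0.4]
finger_gap: 0.0428
gripper_force: 0.0
```

Request:
move_arm(offset=[[-40,12,0],[-72,24,0],[-72,24,0],[-72,24,0]], delta_rot=[[0,0,0],[0,0,0],[0,0,0],[0,0,0]], gripper=[0.5,0.5,0.5,0.5])

```text
time_s: 3.0
position: [0.4747, -0.1695, 0.2448]
orientation: [0.711, 0.704, -0.0, -0.001]
ft_force: [0.3, -0.4, 0.9]
finger_gap: 0.0426
gripper_force: 0.0
```

Request:
move_arm(offset=[[0,0,45],[0,0,90],[0,0,135],[0,0,180],[0,0,200]], delta_rot=[[0,0,0],[0,0,0],[0,0,0],[0,0,0],[0,0,0]], gripper=[0.5,0.5,0.5,0.5,0.5])

```text
time_s: 3.5
position: [0.4712, -0.1659, 0.0414]
orientation: [0.709, 0.705, -0.001, -0.004]
ft_force: [-0.6, 0.3, -1.0]
finger_gap: 0.0429
gripper_force: 0.0
```

Request:
move_arm(offset=[[0,0,10],[0,0,18],[0,0,18]], delta_rot=[[0,0,0],[0,0,0],[0,0,0]], gripper=[0.5,0.5,0.5])

```text
time_s: 3.8
position: [0.4753, -0.1686, 0.0274]
orientation: [0.71, 0.704, 0.0, 0.0]
ft_force: [-0.3, 0.3, 0.0]
finger_gap: 0.0428
gripper_force: 0.0
```

```bash
python3 -c "
from h import *
snap('scene','s2.png');snap('top','t2.png');print(bot.get_state()['position'])"
```

```text
[ 0.47624687 -0.16933535  0.02852749]
```

View pics/s2.png

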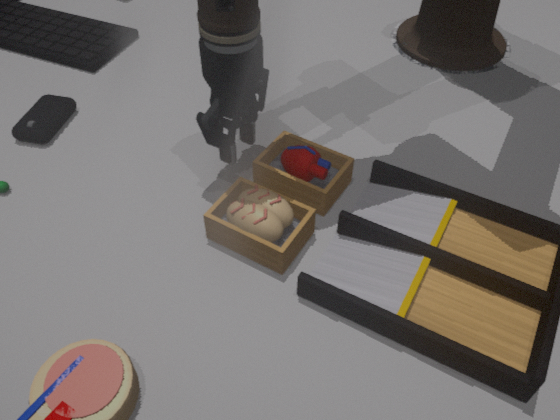

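The fingers stand behind the heart tray with both trays untouched, at roughly (240,150) in the scene view. Now I'll push.

Request:
move_arm(offset=[[15,0,0],[25,0,0],[35,0,0],[42,0,0],[50,0,0]], delta_rot=[[0,0,0],[0,0,0],[0,0,0],[0,0,0],[0,0,0]], gripper=[0.5,0.5,0.5,0.5,0.5])

```text
time_s: 4.4
position: [0.4764, -0.119, 0.0279]
orientation: [0.71, 0.704, 0.0, 0.001]
ft_force: [0.0, -4.0, 2.5]
finger_gap: 0.0427
gripper_force: 1.7
```

Request:
move_arm(offset=[[10,0,0],[20,0,0],[30,0,0],[40,0,0],[50,0,0]], delta_rot=[[0,0,0],[0,0,0],[0,0,0],[0,0,0],[0,0,0]], gripper=[0.5,0.5,0.5,0.5,0.5])

```text
time_s: 4.9
position: [0.4765, -0.0687, 0.0276]
orientation: [0.711, 0.704, 0.0, 0.001]
ft_force: [0.2, -4.5, 3.1]
finger_gap: 0.0426
gripper_force: 2.5
```

```bash
python3 -c "
from h import *
snap('scene','s3.png');snap('top','t3.png');print(bot.get_state()['position'])"
```

```text
[ 0.47525246 -0.06731084  0.02690268]
```

View pics/s3.png

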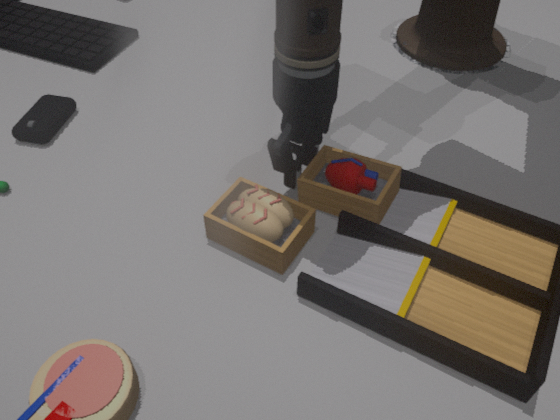

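The tray is straight and entering the lane at about (350,185), and the brain tray hasn't moved. I'll keep pushing.

Request:
move_arm(offset=[[12,0,0],[24,0,0],[36,0,-1],[48,0,-2],[60,0,-4]], delta_rot=[[0,0,0],[0,0,0],[0,0,0],[0,0,0],[0,0,0]], gripper=[0.5,0.5,0.5,0.5,0.5])

```text
time_s: 5.5
position: [0.476, -0.0078, 0.031]
orientation: [0.711, 0.704, -0.0, -0.001]
ft_force: [-0.6, -2.6, -1.5]
finger_gap: 0.043
gripper_force: 0.9
```

Request:
move_arm(offset=[[10,0,-2],[20,0,-4],[30,0,-6],[40,0,-8],[50,0,-10]], delta_rot=[[0,0,0],[0,0,0],[0,0,0],[0,0,0],[0,0,0]], gripper=[0.5,0.5,0.5,0.5,0.5])

```text
time_s: 6.0
position: [0.4775, 0.0414, 0.0417]
orientation: [0.711, 0.704, 0.0, 0.0]
ft_force: [0.0, -3.6, 1.9]
finger_gap: 0.0426
gripper_force: 1.9
```

```bash
python3 -c "
from h import *
snap('scene','s4.png');snap('top','t4.png');print(bot.get_state()['position'])"
```

```text
[0.47766961 0.04224039 0.04178114]
```

View pics/s4.png

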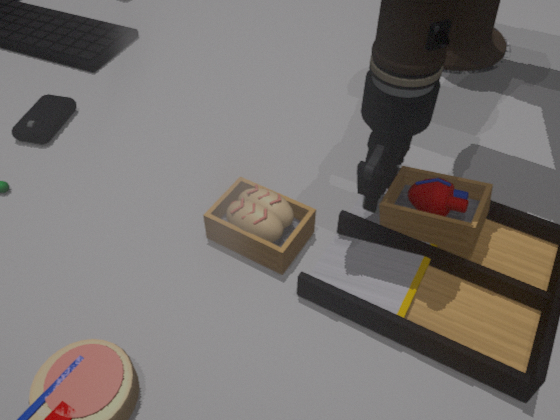

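The tray is mid-ramp, its front over the lip at about (440,215). I'll carry on, rising only slightly because the rear will tip up over the lip.

Request:
move_arm(offset=[[10,0,0],[20,0,0],[30,0,-1],[40,0,-2],[50,0,-2]], delta_rot=[[0,0,0],[0,0,0],[0,0,0],[0,0,0],[0,0,0]], gripper=[0.5,0.5,0.5,0.5,0.5])

```text
time_s: 6.6
position: [0.4774, 0.0914, 0.0432]
orientation: [0.711, 0.703, -0.0, -0.0]
ft_force: [0.8, -0.5, -0.4]
finger_gap: 0.0428
gripper_force: 0.3
```

Request:
move_arm(offset=[[8,0,-1],[16,0,-2],[24,0,-2],[30,0,-2],[30,0,-2]], delta_rot=[[0,0,0],[0,0,0],[0,0,0],[0,0,0],[0,0,0]], gripper=[0.5,0.5,0.5,0.5,0.5])

```text
time_s: 7.1
position: [0.4781, 0.1219, 0.0453]
orientation: [0.71, 0.704, 0.0, -0.0]
ft_force: [0.3, 0.2, -0.0]
finger_gap: 0.0428
gripper_force: 0.0
```

```bash
python3 -c "
from h import *
snap('scene','s5.png');snap('top','t5.png');print(bot.get_state()['position'])"
```

```text
[0.47816672 0.12124338 0.04537285]
```

View pics/s5.png

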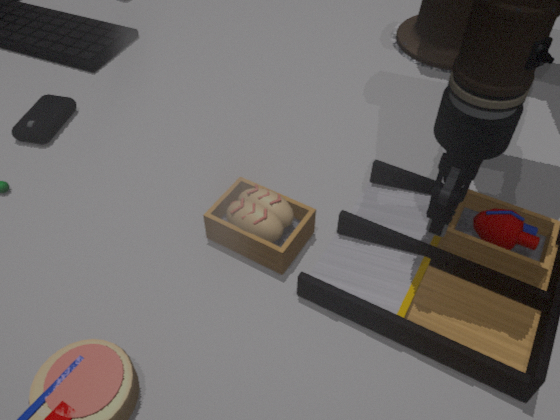

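The tray appears to have dropped in, with the lip visible at (437,240) and the contact force at zero. I'll back off, rise and check.

Request:
move_arm(offset=[[-20,0,-2],[-40,0,-5],[-60,0,-15],[-80,0,-50],[-100,0,-90]], delta_rot=[[0,0,0],[0,0,0],[0,0,0],[0,0,0],[0,0,0]], gripper=[0.5,0.5,0.5,0.5,0.5])

```text
time_s: 7.7
position: [0.4752, 0.02, 0.1348]
orientation: [0.711, 0.703, -0.001, -0.002]
ft_force: [1.5, -0.8, 0.9]
finger_gap: 0.0423
gripper_force: 0.0
```

Request:
move_arm(offset=[[-40,0,-25],[-80,0,-50],[-120,0,-75],[-160,0,-100],[-160,0,-100]], delta_rot=[[0,0,0],[0,0,0],[0,0,0],[0,0,0],[0,0,0]], gripper=[0.5,0.5,0.5,0.5,0.5])

```text
time_s: 8.2
position: [0.4783, -0.1446, 0.2401]
orientation: [0.713, 0.702, 0.001, 0.005]
ft_force: [0.7, 0.3, 0.5]
finger_gap: 0.0428
gripper_force: 0.0
```

```bash
python3 -c "
from h import *
snap('scene','s6.png');c=snap('top','t6.png')
hsv=cv2.cvtColor(c['pixels'],cv2.COLOR_RGB2HSV)
m=cv2.inRange(hsv,(24,180,120),(34,255,255));n,l,s,ce=cv2.connectedComponentsWithStats(m)
print([x.tolist() for x in s[1:] if x[4]>40])
a=cv2.resize(c['pixels'][130:310,70:340],None,fx=2.5,fy=2.5,interpolation=2);cv2.imwrite('pics/t6c.png',a[:,:,::-1])"
```

```text
[[177, 165, 7, 53, 223], [174, 224, 7, 55, 235]]
```

View pics/t6c.png

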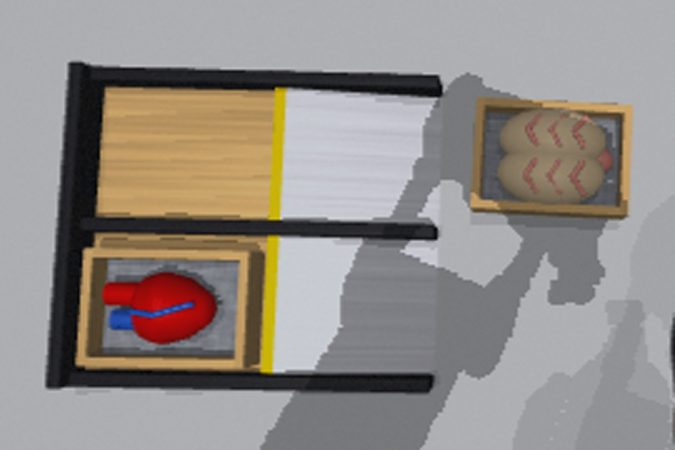

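View pics/s6.png

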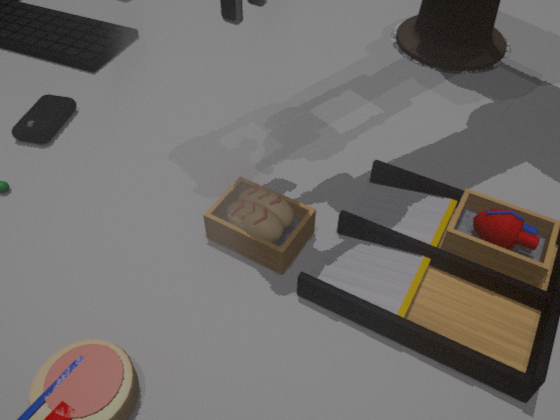

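```bash
python3 -c "
from h import *
c=load('t6.png')
for u,v in((170.2,254),(101.5,254)):print(ray(c,u,v,.054))"
```

```text
[0.47402612 0.12969687 0.054     ]
[0.4730948  0.24330671 0.054     ]
```

```bash
python3 -c "
from workcell import bot
print(bot.close_job())"
```

```text
the job is handed in; nothing more can be done
None
```

The heart tray was pushed up its ramp and sits flat in the bay behind the yellow lip (origin at about x = 176 mm in the dock frame), the brain tray is where it was, and the job was handed in at about 8 s.

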